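# Clamp the recipe board with the sunk knob

### The job

Take the small wooden board out of its rack and stand it upright, fully down, about mid-way along the open slot of the wooden holder. Then reach through the round guard opening, turn the sunk knob clockwise by feel until the holder's padded jaw has a firm but gentle hold of the board, and let go. Do not crush the board, force the guard or disturb the other things.

Things in the scene. Friction and masses are not known exactly. Their poses are not given: they have to be found in the camera images.
- board_center (a point): centre of the small plain wooden board: loose, 0.11 kg nominal, 10 mm thick (its x), 100 mm wide (its y), 110 mm tall (its z, upright). It starts standing in a low wooden rack, its underside 12 mm above the counter, between two 10 mm thick rails 15 mm apart whose tops are 38 mm above the counter; above that it is free. Take it across its thickness near the top edge, e.g. 35 mm above this centre.
- board: the same board; origin at the centre of its underside, axes as above
- holder: fixed wooden holder, 130 mm (its x) by 300 mm (its y), 70 mm tall, origin under its centre on the counter, turned up to 0.25 rad. The slot for the board is in its +y part; at its -y end is the square metal knob housing. Rails of wood, 70 mm tall, stand along the -x and +x edges of the slot part.
- slot_floor (a point): point on the slot's flat floor, 20 mm above the counter, in the middle of the open slot; axes as the holder's. The slot runs along y (100 mm, ends open; the board's width goes along it), is open upward, walls to 70 mm above the counter, and 20 to 27 mm wide in x: pad face 11 to 13 mm to -x, wooden back stop face 9 to 14 mm to +x (set anew each time, not measured).
- jaw: wooden jaw on the slot's -x side; origin low in its middle, 37 mm to -x of the slot floor point at zero knob turn; axes as the holder's. Moves to +x 16 mm per radian of knob turn, pushing the standing board along the floor onto the back stop. In front it bears a dark rubber pad on a 10 N/mm spring. Firm, gentle hold: 8 to 16 N; under 6 N is loose, over 28 N crushes the board.
- guard: square metal knob housing, 106 mm, fixed on the holder, origin on the knob's axis at counter height; its top is a 6 mm guard plate with a round opening. More than 15 N of push on it from arm or fingers is forcing it.
- guard_mouth (a point): centre of the round guard opening, 78 mm across, level with the guard plate's top, 70 mm above the counter; axes as the holder's. The knob stands upright and concentric in the well below; the well is 90 mm square inside.
- knob_bar (a point): point on the knob's upright axis, 49 mm above the counter, in its grip: a grey bar 34 mm long (x), 12 mm thick (y), from 29 to 59 mm above the counter, on a black 62 mm disc. Starts 0.45 to 0.6 rad anticlockwise (from above) of the holder's x. Clockwise tightens, gripping 0.5 to 1.1 rad on; hard stop 1.45 to 1.6 rad on.
- dial (a joint): turn of that knob, rad, 0 = jaw fully open, grows clockwise; 0 to 0.15 at the start. While it turns it takes 0.3 N m of friction, plus 0.016 N m per newton of jaw force (torque climbs about 2.5 N m per rad once the jaw grips). Held still it may push back less: go by the climb. Friction keeps it where left up to 18 N of jaw force; beyond, it slips back a little when let go.
- mug: white ceramic mug, 76 mm across, 85 mm tall, origin under its centre; leave alone
- pencil_box: wooden pencil box with a sliding lid, 60 by 200 by 40 mm, origin under its centre; leave alone
- dish: white dish, 90 mm across, with three green counters, origin under its centre; leave alone
- lamp_base: round black lamp base with a press switch and a short stem, 124 mm across, 72 mm tall, origin under its centre; leave alone
There are look-alikes about, which are no part of the job. Of the things that look like the board, the smallest one is meant.

How it is judged (in metres and radians):
On the way, in this order (a step that is already met when the one before it is completed fails the run):
1. the board stands in the slot, fully down, let go, not yet clamped (z of board in the frame of slot_floor between -0.004 and 0.004 m and x of board in the frame of slot_floor between -0.012 and 0.012 m and y of board in the frame of slot_floor between -0.02 and 0.02 m and contact force between the fingers and board below 0.2 N and contact force between jaw and board below 3 N), for 0.3 s.
2. the jaw holds the board with at least 6 N (z of board in the frame of slot_floor between -0.004 and 0.004 m and x of board in the frame of slot_floor between -0.012 and 0.012 m and y of board in the frame of slot_floor between -0.02 and 0.02 m and contact force between jaw and board above 6 N), for 0.3 s.
At the end, for the whole second after the job is handed in: The board stands upright (within 0.06 rad), at rest, fully down (within 4 mm) in the slot, within 20 mm of its middle along it, clamped by the jaw's pad with 6 to 28 N, and the knob is let go (all of step 2 and angle between board's own z axis and vertical below 0.06 rad and contact force between jaw and board below 28 N and linear speed of board below 0.01 m/s); the robot touches nothing.
It fails at once if the board is crushed: jaw force over 28 N (contact force between jaw and board above 28 N).
It fails at once if the arm or fingers force the guard (over 15 N) (contact force between any of the arm, the fingers and guard above 15 N).
It fails at once if a bystander is moved more than 20 mm (distance of any of mug, pencil_box, dish, lamp_base from where it was at the start of the episode above 0.02 m).
It also fails if it takes over 72 s, if anything falls off the work surface, if the arm or the gripper's body presses on something with over 40 N, if the wrist force passes 120 N, or if a joint passes its speed limit or range.

### The arm

A 7-joint arm with a two-finger parallel gripper is mounted at the origin on the work surface. World frame = base frame: x ahead of the robot, y to its left, z up, the work surface at z = 0. Lengths are in mm, angles in rad, forces in N, time in s.
With the tool pointing down it reaches from about 425 to 925 mm from the base axis. Payload 6.8 kg.
Tool frame: the origin (TCP) lies on the centre line of the jaws, within the pads' length; the fingertips stand 25 mm ahead of it and the grasp point (between the pads) lies 6 mm ahead of it; z points along the fingers, x is the direction in which the jaws open and shut, and the axes are right-handed (so a half turn about z gives the same grasp; the last joint's range is limited). The gripper opens to 85 mm and grips with 20 to 120 N. Pads are 22 mm wide; open, the fingers measure 114 mm over their backs; the gripper's body (76 mm by 85 mm) begins 54 mm behind the grasp point. The pads swing forward as they close: fully open they stand 13 mm farther back than shut.
Start: joints at [1.159, 0.477, 0.022, 1.555, -0.011, 1.109, -0.083], TCP at [201.934, -644.104, 256.308] pointing down, gripper open.
Joint ranges: [-2.96, 2.96], [-0.34, 2.1], [-1.41, 1.46], [0.24, 2.44], [-1.37, 4.51], [0.17, 1.92], [-2.96, 2.96]. Speed limits (rad/s): [2.39, 2.39, 3.14, 3.14, 3.14, 3.14, 3.14].

### API

Orientations are given as a 3x3 rotation matrix whose columns are the frame's x, y, z axes.
In Python, from workcell import env gives the robot as it stands. The module is installed in compiled form; this text tells all that it offers.
- The arm moves only by the shell command python3 -m pendant 'ROWS' [FORCE]. ROWS is text: rows parted by semicolons, each of 5 numbers parted by spaces: the shift along the tool's x, y, z in mm, then the turn about the tool's z in degrees, then the gripper command: -1 is fully open, 1 is shut, values between are in proportion. A call has 1 to 5 rows; each row is the pose to reach, as a shift and turn from the pose commanded when the call began, along the tool's axes at that moment; what a row does not reach only later rows make up. A row lasts 1/10 s, in which the tool goes at most 50 mm and 8.59 degrees, less where a joint would pass 70% of its speed; a pose out of reach is approached as far as the arm can. A call with a gripper value outside its range is refused whole. The fingers move at their own pace and stop on an object; FORCE is the grip in N (left out, the last holds). Time passes only in rows, so rows that repeat a pose let the fingers close. It gives the time, the measured TCP pose, the force and the opening at its end, in the units of the state.
- env.sense(): the state, without advancing time (a new reading comes with each control period).
- env.camera(name): name is "scene" or "top" or "wrist"; returns a dict with "frame" (384x512x3 uint8, blue, green, red), "K" (3x3 intrinsics, pixels), "rvec" (rotation vector, rad) and "tvec" (3), from world to camera coordinates, as OpenCV has them. Camera axes: x right, y down, z forward; pixel columns grow to the right and rows downward; lengths in mm; the calibration is good to about 2 mm. A picture is of the moment at which its call begins. There is no depth.
- env.job_done(): hands the job in, once; it reports no verdict.
The state is a dict: "clock": time; "q": joint angles; "qd": joint speeds; "joint_torque": joint torques, N m; "tool_pos": TCP position; "ee_rot": TCP orientation; "wrist_force": force on the tool from outside, world axes, zero at the start; "wrist_torque": the same for the moment, N m; "width": finger opening in mm.
Only numpy, scipy, OpenCV 4.12 (cv2) and the standard library are available. Lean on these libraries where they do the work, as an engineer would, in place of code of your own. Each camera call takes 0.05 s, during which the arm holds its last target. There are 200 camera calls.

## Working session

There is one attempt and no reset: what is moved stays moved. The work goes in short steps, Python scripts to look and compute and a shell command to move; the robot and the scene stay as the last step left them, time stands still between calls to the robot, and variables do not carry over. Pictures are saved under pics/ and viewed, about 8 in all and at most 12, crops included, and the job is handed in when it is done.

```bash
mkdir -p pics; cat > h.py <<'E'
import numpy as np, cv2
from workcell import env
def snap(name, fn=None, crop=None, scale=1):
    c=env.camera(name); f=np.ascontiguousarray(c["frame"])
    if crop: f=f[crop[1]:crop[3],crop[0]:crop[2]]
    if scale!=1: f=cv2.resize(f,None,fx=scale,fy=scale,interpolation=cv2.INTER_CUBIC)
    if fn: cv2.imwrite("pics/"+fn,f)
    return c
def ray(c,uv):
    R=cv2.Rodrigues(np.array(c["rvec"],float))[0]; t=np.array(c["tvec"],float).ravel()
    p=cv2.undistortPoints(np.array([[uv]],float),np.array(c["K"],float),None).ravel()
    return -R.T@t, R.T@np.array([p[0],p[1],1])
def at_z(c,uv,z):
    o,d=ray(c,uv); return o+d*(z-o[2])/d[2]
def proj(c,P):
    return cv2.projectPoints(np.array(P,float).reshape(-1,3),np.array(c["rvec"],float),np.array(c["tvec"],float),np.array(c["K"],float),None)[0].reshape(-1,2)
E
python3 - <<'E'
from h import *
import pickle
d={}
for n in("top","scene","wrist"):
    c=snap(n); d[n]=c
    o,_=ray(c,(256,192)); print(n,o.round(),c["K"][0][0])
pickle.dump(d,open("c0.pkl","wb"))
cv2.imwrite("pics/top0.png",cv2.resize(d["top"]["frame"],(800,600),interpolation=cv2.INTER_CUBIC))
cv2.imwrite("pics/scene0.png",cv2.resize(d["scene"]["frame"],(800,600),interpolation=cv2.INTER_CUBIC))
s=env.sense(); print({k:np.round(v,3).tolist() for k,v in s.items()})
E
```

```text
top [ 410.   43. 1646.] 495.9931140548372
scene [1565.  119.  884.] 417.7628670708339
wrist [ 276. -621.  374.] 271.6491014346537
{'clock': 0.15, 'q': [1.159, 0.478, 0.022, 1.556, -0.011, 1.109, -0.083], 'qd': [0.0, -0.002, 0.001, -0.005, 0.002, -0.001, -0.0], 'joint_torque': [0.002, -59.693, 1.61, -28.149, 0.013, 0.006, 0.0], 'tool_pos': [201.766, -643.692, 255.539], 'ee_rot': [[0.299, -0.954, -0.001], [-0.954, -0.299, 0.001], [-0.001, 0.0, -1.0]], 'wrist_force': [-0.26, 0.168, -0.303], 'wrist_torque': [0.005, 0.002, 0.007], 'width': 85.347}
```

View pics/top0.png

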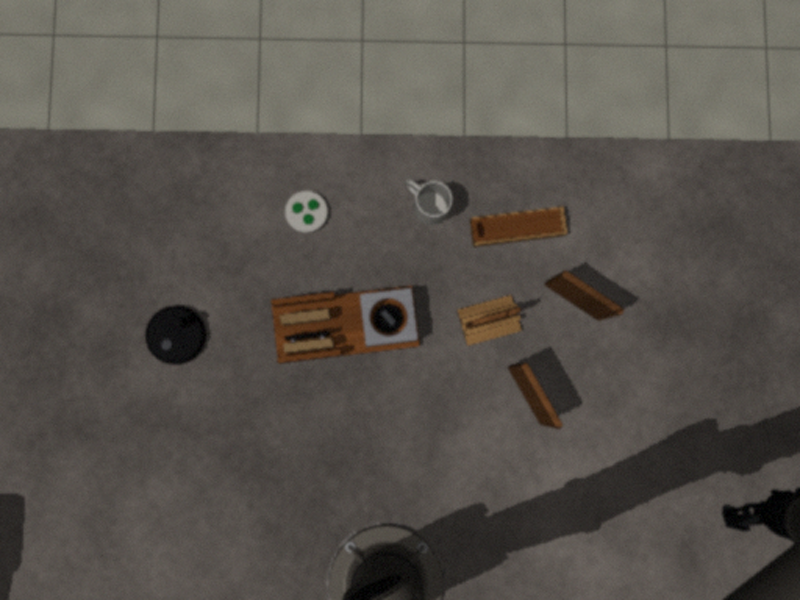

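View pics/scene0.png

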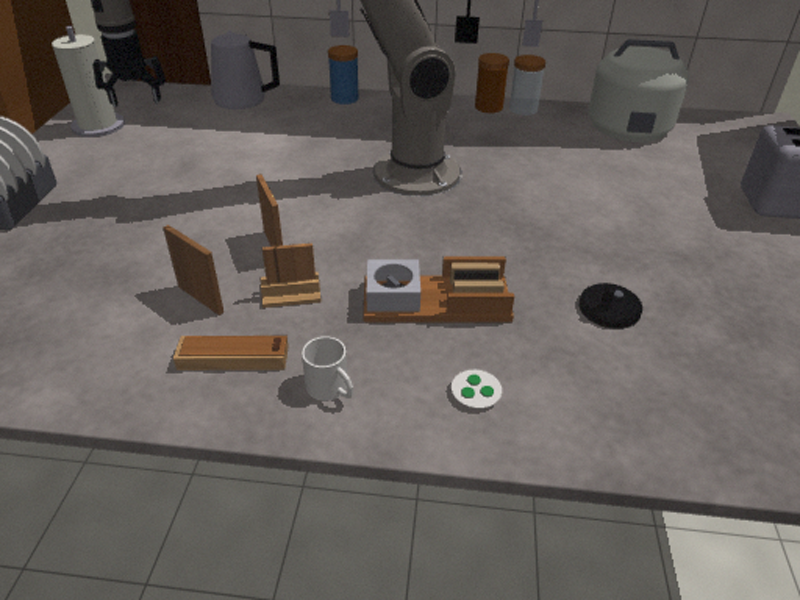

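Top view at 800 px shows the holder around (347,325), with the knob opening at (388,317) and the slot near (308,328). There are three board-like things: (490,320) in a low rack, (585,295) and (535,393). The last two are larger and stand free, so the one in the rack fits. I'll confirm that in an enlarged crop.

```bash
python3 - <<'E'
from h import *
import pickle
d=pickle.load(open("c0.pkl","rb")); f=d["top"]["frame"]
a=cv2.resize(f[180:236,168:346],None,fx=4.4,fy=4.4,interpolation=cv2.INTER_CUBIC)
g=d["scene"]["frame"]
b=cv2.resize(g[145:215,155:335],(783,304),interpolation=cv2.INTER_CUBIC)
a=cv2.convertScaleAbs(a,alpha=1.6)
im=np.zeros((a.shape[0]+b.shape[0],a.shape[1],3),np.uint8); im[:a.shape[0]]=a; im[a.shape[0]:,:783]=b
print(a.shape,im.shape); cv2.imwrite("pics/crop1.png",im)
E
```

```text
(246, 783, 3) (550, 783, 3)
```

View pics/crop1.png

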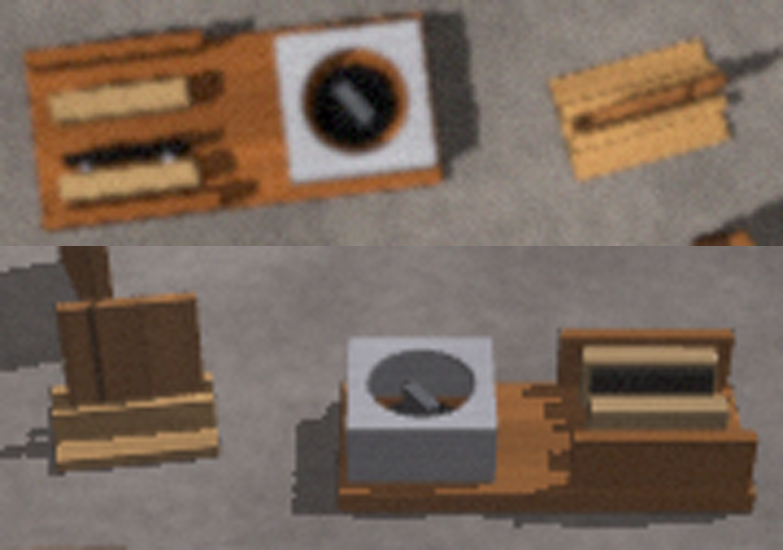

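The crop confirms it: the rack board's top edge runs from (575,125) to (722,82) in the crop, it's the smallest of the three, and it stands between pale rails. The guard plate corners are (275,38), (425,17), (440,162) and (290,185). The pad is dark, on the robot side (125,152), and the back stop is at (120,100).

```bash
python3 - <<'E'
from h import *
import pickle
c=pickle.load(open("c0.pkl","rb"))["top"]
T=lambda p,z: at_z(c,(np.array(p)+.5)/4.4+[167.5,179.5],z)[:2]
g=np.array([T(p,70) for p in((275,38),(425,17),(440,162),(290,185))]); print("guard",g.round(1).tolist(),g.mean(0).round(1))
e=lambda a,b:np.degrees(np.arctan2(*(b-a)[::-1]))
print("edges",e(g[1],g[0]),e(g[2],g[3]),"len",np.linalg.norm(g[1]-g[0]),np.linalg.norm(g[1]-g[2]))
print("open",T((355,101),70).round(1))
h=[T((40,228),0),T((440,185),0)];print("holder near edge",e(h[1],h[0]),h)
b=[T((575,125),122),T((722,82),122)]; print("board",b,np.mean(b,0),e(b[1],b[0]),np.linalg.norm(b[0]-b[1]))
r=np.array([T(p,38) for p in((549,79),(703,40),(731,137),(578,181))]); print("rack",r.round(1).tolist(),r.mean(0),e(r[1],r[0]),e(r[2],r[3]))
print("blocks top z70",[T(p,70).round(1).tolist() for p in((48,100),(188,80),(62,168),(200,155),(65,205))])
s=env.sense();R=np.array(s["ee_rot"]);print(np.degrees(np.arctan2(R[1,0],R[0,0])))
E
```

```text
guard [[589.3, 58.2], [606.0, -50.8], [500.4, -62.2], [482.7, 46.1]] [544.6  -2.2]
edges 98.70472610164603 99.30964468497281 len 110.27871082336243 106.16132586604614
open [ 5.44e+02 -3.00e-01]
holder near edge 96.71391304815981 [array([451.73823437, 233.295121  ]), array([487.0823619 , -66.94588596])]
board [array([ 524.43862996, -153.46429992]), array([ 555.93162889, -257.31980249])] [ 540.18512942 -205.39205121] 106.86932979788257 108.52545505369912
rack [[564.7, -145.0], [595.2, -259.9], [523.1, -280.2], [489.3, -166.4]] [ 543.08893082 -212.89363454] 104.85331143187939 106.53832488594063
blocks top z70 [[542.3, 221.6], [557.9, 120.8], [493.2, 210.4], [503.7, 111.3], [466.6, 207.7]]
-72.59547101653438
```

```bash
python3 -m pendant '-157 -227 0 0 -1;-157 -227 0 0 -1;-157 -227 0 0 -1;-157 -227 0 0 -1;-157 -227 0 0 -1;-157 -227 0 0 -1' ; python3 -m pendant '-157 -227 0 0 -1;-157 -227 0 0 -1;-157 -227 0 0 -1;-157 -227 0 0 -1;-157 -227 0 0 -1'
```

```text
clock: 0.65
tool_pos: [356.4, -445.1, 256.2]
ee_rot: [[0.299, -0.954, -0.0], [-0.954, -0.299, 0.0], [-0.0, 0.0, -1.0]]
wrist_force: [0.8, -0.1, 0.2]
width: 85.5$: bad value
```

```bash
python3 -m pendant '-142 -204 0 0 -1;-142 -204 0 0 -1;-142 -204 0 0 -1;-142 -204 0 0 -1;-142 -204 0 0 -1'; python3 -m pendant '-30 -44 0 -42 -1;-30 -44 0 -42 -1;-30 -44 0 -42 -1;-30 -44 0 -42 -1;-30 -44 0 -42 -1' ; python3 -m pendant '0 0 0 -42 -1;0 0 0 -42 -1;0 0 0 -42 -1;0 0 0 -42 -1;0 0 0 -42 -1'; python3 -m pendant '0 0 0 -4.6 -1;0 0 0 -4.6 -1;0 0 0 -4.6 -1'
python3 - <<'E'
from h import *
import pickle
c=snap("wrist","w1.png",scale=1.56); pickle.dump(c,open("c1.pkl","wb"))
print(proj(c,[[541,-209,122]])*1.56)
E
```

```text
clock: 1.15
tool_pos: [508.7, -248.5, 256.3]
ee_rot: [[0.299, -0.954, 0.0], [-0.954, -0.299, -0.0], [0.0, -0.0, -1.0]]
wrist_force: [0.8, -1.3, -0.2]
width: 85.7
clock: 1.65
tool_pos: [540.7, -208.4, 256.0]
ee_rot: [[0.864, -0.504, -0.001], [-0.504, -0.864, 0.0], [-0.001, 0.0, -1.0]]
wrist_force: [0.2, -0.7, -0.3]
width: 85.4
clock: 2.15
tool_pos: [540.5, -208.6, 256.0]
ee_rot: [[0.979, 0.203, -0.001], [0.203, -0.979, 0.0], [-0.001, -0.0, -1.0]]
wrist_force: [0.4, -0.6, -0.4]
width: 85.5
clock: 2.45
tool_pos: [540.6, -208.7, 256.1]
ee_rot: [[0.962, 0.273, -0.0], [0.273, -0.962, 0.0], [-0.0, -0.0, -1.0]]
wrist_force: [-0.1, 0.7, 0.7]
width: 85.5
[[397.41861607 291.24214944]]
```

View pics/w1.png

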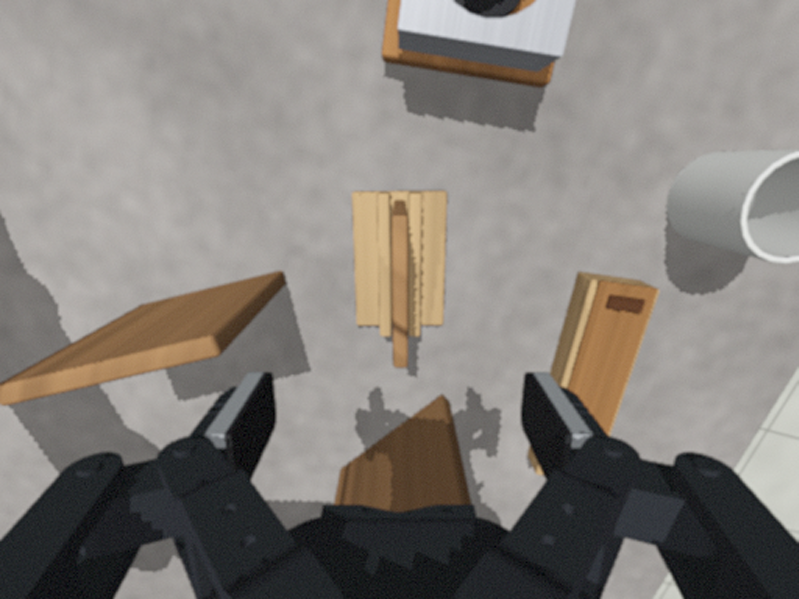

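The wrist view shows the board's top edge from (400,214) to (401,367), as predicted. I'll check the exact position and the look-alikes' clearance.

```bash
python3 - <<'E'
from h import *
import pickle
c=pickle.load(open("c1.pkl","rb")); t=pickle.load(open("c0.pkl","rb"))["top"]
s=env.sense();R=np.array(s["ee_rot"]);p=np.array(s["tool_pos"])
W=lambda uv,z: at_z(c,np.array(uv)/1.56-.2,z)
for uv in((391,215),(408,215),(394,367),(408,367)):print((R.T@(W(uv,122)-p)).round(1))
def tri(a,b):
    o1,d1=ray(c,np.array(a)/1.56-.2);o2,d2=ray(t,np.array(b)/1.5625-.2)
    k=np.linalg.lstsq(np.c_[d1,-d2],o2-o1,rcond=None)[0];q=(o1+k[0]*d1+o2+k[1]*d2)/2
    return q.round(),(R.T@(q-p)).round()
print(tri((284,272),(512,366)),tri((443,396),(545,278)))
E
```

```text
[ -3.7 -46.8 134.2]
[  6.3 -46.8 134.2]
[ -2.2  52.6 134.2]
[  7.1  52.6 134.2]
(array([ 446., -264.,  -14.]), array([-106.,   28.,  270.])) (array([ 635., -346.,  -18.]), array([ 53., 157., 274.]))
```

```bash
python3 -m pendant '2 3 40 -0.7 -0.3;2 3 80 -0.7 0;2 3 110 -0.7 0;2 3 135 -0.7 0;2 3 148 -0.7 0' 30; python3 -m pendant '0 0 0 0 0;0 0 0 0 1;0 0 0 0 1;0 0 0 0 1;0 0 0 0 1' 30;  python3 -m pendant '0 0 0 0 1;0 0 0 0 1;0 0 0 0 1'
```

```text
clock: 3.0
tool_pos: [542.3, -210.6, 106.0]
ee_rot: [[0.958, 0.286, -0.003], [0.286, -0.958, 0.001], [-0.003, -0.002, -1.0]]
wrist_force: [0.4, 0.4, 1.2]
width: 42.9
clock: 3.5
tool_pos: [544.5, -211.2, 109.8]
ee_rot: [[0.958, 0.287, 0.002], [0.287, -0.958, -0.001], [0.002, 0.002, -1.0]]
wrist_force: [-0.7, -0.3, 6.9]
width: 9.5
clock: 3.8
tool_pos: [544.5, -211.2, 109.8]
ee_rot: [[0.958, 0.287, 0.002], [0.287, -0.958, -0.001], [0.002, 0.002, -1.0]]
wrist_force: [-0.5, 0.6, 6.6]
width: 9.8
```

```bash
python3 -m pendant '0 0 -20 0 1;0 0 -60 0 1;0 0 -100 0 1;0 0 -140 0 1;0 0 -160 0 1';  python3 -m pendant '12 -45 0 0 1;24 -90 0 0 1;36 -135 0 0 1;48 -180 0 0 1;59 -225 0 0 1';  python3 -m pendant '11 -43 0 4 1;11 -43 0 8.6 1;11 -43 0 8.6 1;11 -43 0 8.6 1;11 -43 0 8.6 1'
python3 - <<'E'
from h import *
import pickle
c=snap("wrist","w2.png",scale=1.56); pickle.dump((c,env.sense()),open("c2.pkl","wb"))
E
```

```text
clock: 4.3
tool_pos: [544.8, -211.1, 272.5]
ee_rot: [[0.958, 0.287, 0.005], [0.287, -0.958, -0.002], [0.004, 0.003, -1.0]]
wrist_force: [0.7, 0.5, -1.0]
width: 9.9
clock: 4.8
tool_pos: [534.9, 23.2, 268.7]
ee_rot: [[0.958, 0.287, 0.001], [0.287, -0.958, -0.0], [0.001, 0.001, -1.0]]
wrist_force: [-0.2, 1.1, -0.9]
width: 9.5
clock: 5.3
tool_pos: [533.6, 64.3, 268.2]
ee_rot: [[0.99, 0.14, -0.0], [0.14, -0.99, -0.001], [-0.0, 0.001, -1.0]]
wrist_force: [-0.4, 0.0, -2.2]
width: 9.7
```

View pics/w2.png

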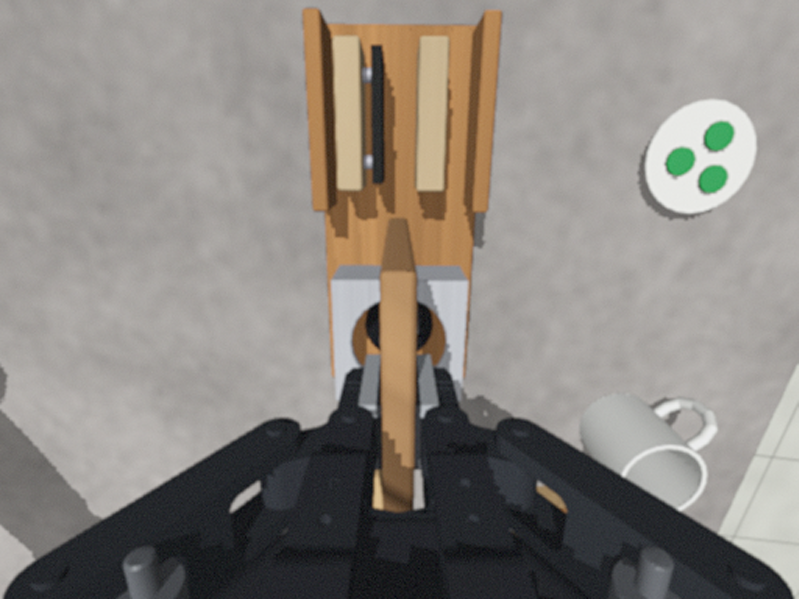

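```bash
python3 - <<'E'
from h import *
import pickle
c,s=pickle.load(open("c2.pkl","rb"))
R=np.array(s["ee_rot"]);p=np.array(s["tool_pos"])
W=lambda uv,z: (R.T@(at_z(c,np.array(uv)/1.56-.2,z)-p)).round(1)
z=p[2]
for n,uv,h in(("pad",(383,45),70),("pad",(384,183),70),("stop",(420,37),70),("stop",(417,190),70),("stopfarR",(447,37),70),("stopR",(444,190),70),("jawL",(333,37),70),("jawL",(338,190),70),
 ("railL",(303,10),70),("railL",(314,211),70),("railR",(501,12),70),("railR",(488,210),70),("guard",(332,279),70),("guard",(468,279),70),
 ("boardtop",(382,270),z+12),("boardtop",(415,270),z+12),("top far",(385,512),z+12),("top far",(411,512),z+12),("bot",(388,219),z-98),("bot",(410,219),z-98)): print(n,W(uv,h))
E
```

```text
pad [  -9.6 -150.3  198.1]
pad [ -9.8 -62.  198.2]
stop [  14.8 -155.   198.1]
stop [ 14.2 -57.1 198.2]
stopfarR [  32.5 -155.   198.1]
stopR [ 33.8 -57.1 198.2]
jawL [ -42.5 -155.   198.1]
jawL [-43.3 -57.1 198.2]
railL [ -61.2 -170.3  198.1]
railL [-61.7 -42.  198.2]
railR [  67.  -169.3  198.1]
railR [ 66.7 -42.8 198.2]
guard [-50.8  10.1 198.2]
guard [ 54.7   9.9 198.2]
boardtop [ -3.6 -50.2 -12. ]
boardtop [  5.  -50.3 -12. ]
top far [ -3.5  28.3 -12. ]
top far [  4.7  28.3 -12. ]
bot [ -4.6 -49.1  98. ]
bot [  6.5 -49.1  98. ]
```

Alignment is good. The slot runs from x −9.7 to +14.5, with its middle at y −106 in the tool frame, so I'll shift by (1.6, −106).

```bash
python3 -m pendant '1.6 -40 0 0 1;1.6 -80 0 0 1;1.6 -106 0 0 1;1.6 -106 20 0 1;1.6 -106 60 0 1';  python3 -m pendant '0 0 30 0 1;0 0 55 0 1;0 0 75 0 1;0 0 82 0 1;0 0 86 0 1'; python3 -m pendant '0 0 1 0 1;0 0 2 0 1;0 0 3 0 1;0 0 3 0 1;0 0 3 0 1'
```

```text
clock: 5.85
tool_pos: [522.5, 172.5, 210.5]
ee_rot: [[0.99, 0.142, 0.007], [0.142, -0.99, 0.002], [0.007, -0.001, -1.0]]
wrist_force: [0.4, -0.9, -2.4]
width: 9.9
clock: 6.35
tool_pos: [520.3, 170.4, 121.9]
ee_rot: [[0.99, 0.14, -0.001], [0.14, -0.99, -0.0], [-0.001, 0.0, -1.0]]
wrist_force: [0.1, -0.3, -0.8]
width: 9.4
clock: 6.85
tool_pos: [520.4, 171.1, 119.7]
ee_rot: [[0.99, 0.141, 0.001], [0.141, -0.99, 0.0], [0.001, -0.0, -1.0]]
wrist_force: [0.2, -0.3, -1.1]
width: 9.5
```

```bash
python3 -m pendant '0 0 0.5 0 1;0 0 1 0 1;0 0 1.5 0 1;0 0 1.5 0 1;0 0 1.5 0 1';python3 -m pendant '0 0 0.5 0 1;0 0 1 0 1;0 0 1 0 1;0 0 1 0 1' | grep -E 'pos|force'
```

```text
clock: 7.35
tool_pos: [520.2, 171.1, 117.9]
ee_rot: [[0.99, 0.141, 0.0], [0.141, -0.99, 0.0], [0.0, -0.0, -1.0]]
wrist_force: [0.2, -0.6, 0.5]
width: 9.6
tool_pos: [520.3, 171.2, 117.8]
wrist_force: [-2.0, -2.0, 8.9]
```

Floor contact, about 9 N. Now I'll ease up and release gradually.

```bash
python3 -m pendant '0 0 -0.7 0 1;0 0 -0.7 0 0.8;0 0 -0.7 0 0.74;0 0 -0.7 0 0.68;0 0 -0.7 0 0.6' 20;python3 -m pendant '0 0 0 0 0.5;0 0 0 0 0.4;0 0 0 0 0.3;0 0 0 0 0.3' ; python3 -m pendant '0 0 -20 0 0.3;0 0 -50 0 0.3;0 0 -90 0 0.3;0 0 -130 0 0.3;0 0 -150 0 0.3'
python3 - <<'E'
from h import *
import pickle
c=snap("wrist"); pickle.dump((c,env.sense()),open("c3.pkl","wb"))
d=snap("scene"); t=snap("top")
a=cv2.resize(c["frame"],(560,420)); b=cv2.resize(d["frame"][150:215,225:335],(330,195),interpolation=cv2.INTER_CUBIC)
cv2.imwrite("pics/w3.png",np.hstack([a[:,100:],np.vstack([b,np.zeros((225,330,3),np.uint8)])]))
pickle.dump((d,t),open("c3b.pkl","wb"))
E
```

```text
clock: 8.25
tool_pos: [520.2, 170.9, 117.3]
ee_rot: [[0.99, 0.141, -0.0], [0.141, -0.99, -0.0], [-0.0, 0.0, -1.0]]
wrist_force: [-0.8, 0.3, 0.3]
width: 17.0
clock: 8.65
tool_pos: [520.2, 171.1, 117.5]
ee_rot: [[0.99, 0.141, 0.0], [0.141, -0.99, 0.0], [0.0, -0.0, -1.0]]
wrist_force: [-0.1, -0.3, 0.1]
width: 29.8
clock: 9.15
tool_pos: [521.2, 171.9, 271.2]
ee_rot: [[0.99, 0.141, 0.005], [0.141, -0.99, 0.002], [0.005, -0.001, -1.0]]
wrist_force: [0.6, 0.1, 0.6]
width: 29.7
```

View pics/w3.png

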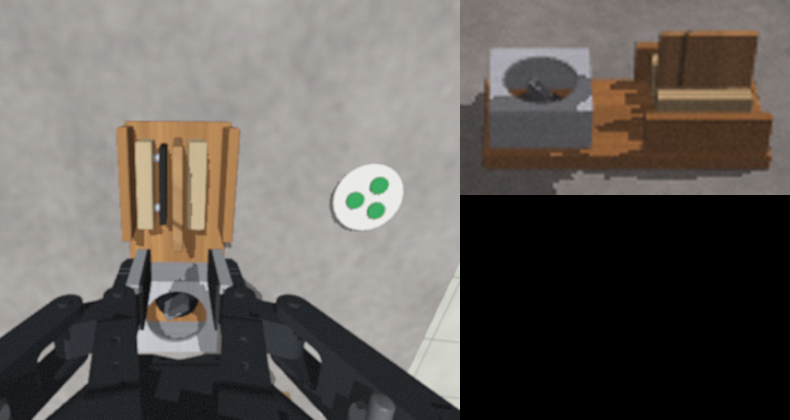

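The board stands upright in the slot, at (177,195) in the left panel, between the pad and the stop. Next I'll go over the knob with the jaws turned across the bar.

```bash
python3 -m pendant '0.5 45 0 0 0.4;0.5 90 0 0 0.4;0.5 135 0 0 0.4;0.5 170 0 0 0.4;0.5 170 0 0 0.4' |grep pos;  python3 -m pendant '0 0 10 8 0.4;0 0 20 16 0.4;0 0 30 24 0.4;0 0 40 32 0.4;0 0 50 40 0.4'|grep pos; python3 -m pendant '0 0 8 8 0.4;0 0 8 15 0.4;0 0 8 15 0.4;0 0 8 15 0.4'
python3 - <<'E'
from h import *
import pickle
c=snap("wrist","w4.png",scale=1.56); s=env.sense(); pickle.dump((c,s),open("c4.pkl","wb")); print(s["q"])
d,t=pickle.load(open("c3b.pkl","rb"))
E
```

```text
tool_pos: [544.3, -4.1, 265.3]
tool_pos: [543.6, 3.5, 215.6]
clock: 10.7
tool_pos: [544.2, 3.4, 208.7]
ee_rot: [[0.686, -0.727, -0.001], [-0.727, -0.686, -0.0], [-0.001, 0.001, -1.0]]
wrist_force: [0.3, 0.4, -0.1]
width: 25.6
[ 0.19215635  0.34377404 -0.38250187  1.89616496  0.15716019  0.93154575
 -1.07916719]
```

View pics/w4.png

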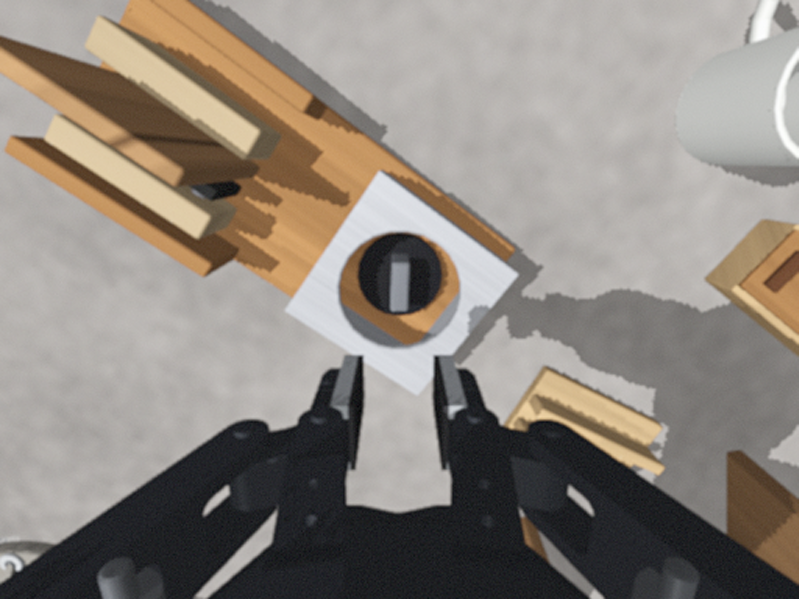

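```bash
python3 - <<'E'
from h import *
import pickle
c,s=pickle.load(open("c4.pkl","rb"))
R=np.array(s["ee_rot"]);p=np.array(s["tool_pos"])
W=lambda uv,z: (R.T@(at_z(c,np.array(uv)/1.56-.2,z)-p)).round(1)
g=np.array([W(u,70) for u in((383,172),(518,275),(420,394),(287,310))]);print(g,g.mean(0))
for n,uv,h in(("L",(339,286),70),("R",(460,286),70),("T",(399,232),70),("B",(399,347),70),("bar",(391,255),59),("bar",(408,255),59),("bar",(391,312),59),("bar",(409,312),59)):print(n,W(uv,h))
E
```

```text
[[ -9.  -71.4 139. ]
 [ 75.2  -9.4 138.9]
 [ 15.   75.4 139. ]
 [-71.7  14.2 139.1]] [  2.375   2.2   139.   ]
L [-37.5  -2.  139. ]
R [ 39.1  -2.1 139. ]
T [  0.4 -36.3 139. ]
B [  0.5  40.1 139. ]
bar [ -4.7 -19.7 150. ]
bar [  6.3 -19.7 150. ]
bar [ -4.9  19.4 150. ]
bar [  7.2  19.4 150. ]
```

```bash
python3 -m pendant '1 1.5 40 0 0.4;1 1.5 75 0 0.4;1 1.5 100 0 0.4;1 1.5 107 0 0.4;1 1.5 107 0 0.4' 30 |grep -E 'pos|for';  python3 -m pendant '0 0 12 0 0.4;0 0 24 0 0.4;0 0 34 0 0.4;0 0 41 0 0.4;0 0 41 0 0.4'|grep -E 'pos|for|width'; python3 -c "
from h import *
print(env.sense()['wrist_torque'])"
```

```text
tool_pos: [543.7, 1.2, 101.9]
wrist_force: [0.2, 0.0, -0.2]
tool_pos: [543.5, 1.0, 60.4]
wrist_force: [0.1, 0.2, -0.6]
width: 26.0
[-0.03985859  0.0115377   0.01826465]
```

```bash
cat > t.py <<'E'
from h import *
s=env.sense();R=np.array(s["ee_rot"])
print("t%.2f yaw %.2f Tz %.3f F %s w %.1f pos %s"%(s["clock"],np.degrees(np.arctan2(R[1,0],R[0,0])),s["wrist_torque"][2],np.round(s["wrist_force"],1),s["width"],np.round(s["tool_pos"],1)))
E
python3 -m pendant '0 0 0 0 0.6;0 0 0 0 0.7;0 0 0 0 1;0 0 0 0 1;0 0 0 0 1' 50 >/dev/null; python3 t.py
python3 -m pendant '0 0 0 1 1;0 0 0 2 1;0 0 0 3 1;0 0 0 4 1;0 0 0 5 1' >/dev/null; python3 t.py
python3 -m pendant '0 0 0 1 1;0 0 0 2 1;0 0 0 3 1;0 0 0 4 1;0 0 0 5 1' >/dev/null; python3 t.py
```

```text
t12.25 yaw -46.91 Tz -0.517 F [-4.2  3.7  4.5] w 10.8 pos [543.9   1.7  61.8]
t12.75 yaw -51.81 Tz 0.267 F [-4.8  3.1  5. ] w 11.0 pos [543.9   1.7  61.8]
t13.25 yaw -56.83 Tz 0.381 F [-4.7  2.1  4.7] w 10.6 pos [544.    1.6  61.8]
```

```bash

python3 -m pendant '0 0 0 1 1;0 0 0 2 1;0 0 0 3 1;0 0 0 4 1;0 0 0 5 1' >/dev/null; python3 t.py
python3 -m pendant '0 0 0 1 1;0 0 0 2 1;0 0 0 3 1;0 0 0 4 1;0 0 0 5 1' >/dev/null; python3 t.py
python3 -m pendant '0 0 0 1 1;0 0 0 2 1;0 0 0 3 1' >/dev/null; python3 t.py
python3 -m pendant '0 0 0 1 1;0 0 0 2 1;0 0 0 3 1' >/dev/null; python3 t.py
```

```text
t13.75 yaw -61.84 Tz 0.260 F [-4.9  3.8  4.7] w 10.9 pos [544.    1.5  61.8]
t14.25 yaw -66.85 Tz 0.330 F [-3.9  2.8  4.6] w 11.0 pos [544.    1.5  61.8]
t14.55 yaw -69.86 Tz 0.327 F [-3.9  2.7  5.6] w 11.5 pos [544.    1.4  61.8]
t14.85 yaw -72.86 Tz 0.289 F [-3.9  3.5  5.2] w 10.9 pos [544.1   1.4  61.8]
```

```bash
python3 - <<'E'
from h import *
c=env.camera("top"); a=cv2.resize(c["frame"][184:234,170:276],None,fx=5,fy=5,interpolation=cv2.INTER_CUBIC)
d=env.camera("scene"); b=cv2.resize(d["frame"][150:215,225:335],(530,313),interpolation=cv2.INTER_CUBIC)
cv2.imwrite("pics/mid.png",np.vstack([cv2.convertScaleAbs(a,alpha=1.5),b]))
E
```

```text
(no output)
```

View pics/mid.png

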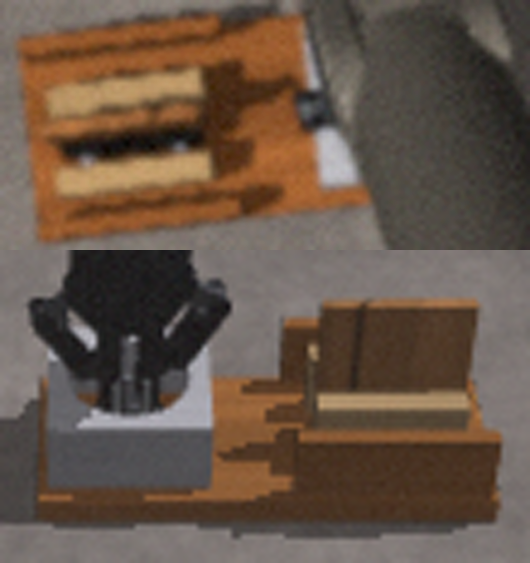

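The knob has turned 26° with about 0.31 N·m of plain friction and no climb yet. The board is upright and the pad is nearing it.

```bash

python3 -m pendant '0 0 0 1 1;0 0 0 2 1;0 0 0 2.5 1' >/dev/null; python3 t.py
python3 -m pendant '0 0 0 1 1;0 0 0 2 1;0 0 0 2.5 1' >/dev/null; python3 t.py
```

```text
t15.25 yaw -75.35 Tz 0.309 F [-4.1  2.4  5.5] w 11.3 pos [544.    1.4  61.7]
t15.55 yaw -77.85 Tz 0.304 F [-3.8  2.8  5.4] w 10.9 pos [544.    1.3  61.8]
```

```bash

python3 -m pendant '0 0 0 1 1;0 0 0 2 1;0 0 0 2.5 1' >/dev/null; python3 t.py
python3 -m pendant '0 0 0 1 1;0 0 0 2 1;0 0 0 2.5 1' >/dev/null; python3 t.py
```

```text
t15.85 yaw -80.36 Tz 0.353 F [-4.3  1.7  5.8] w 11.0 pos [544.1   1.3  61.8]
t16.15 yaw -82.86 Tz 0.357 F [-3.6  1.6  5.3] w 11.1 pos [544.1   1.2  61.8]
```

```bash

python3 -m pendant '0 0 0 0.7 1;0 0 0 1.4 1;0 0 0 2 1' >/dev/null; python3 t.py
python3 -m pendant '0 0 0 0.7 1;0 0 0 1.4 1;0 0 0 2 1' >/dev/null; python3 t.py
```

```text
t16.45 yaw -84.85 Tz 0.337 F [-3.6  2.   5.9] w 11.3 pos [544.1   1.2  61.8]
t16.75 yaw -86.85 Tz 0.320 F [-4.7  2.4  5.3] w 11.0 pos [544.1   1.2  61.8]
```

```bash

python3 -m pendant '0 0 0 0.7 1;0 0 0 1.4 1;0 0 0 2 1' >/dev/null; python3 t.py
python3 -m pendant '0 0 0 0.7 1;0 0 0 1.4 1;0 0 0 2 1' >/dev/null; python3 t.py
```

```text
t17.05 yaw -88.85 Tz 0.305 F [-3.2  1.5  5. ] w 10.7 pos [544.1   1.1  61.8]
t17.35 yaw -90.85 Tz 0.313 F [-3.8  2.2  6. ] w 10.7 pos [544.1   1.1  61.8]
```

```bash

python3 -m pendant '0 0 0 0.5 1;0 0 0 1 1;0 0 0 1.5 1' >/dev/null; python3 t.py
```

```text
t17.65 yaw -92.35 Tz 0.300 F [-4.3  2.3  5.3] w 11.1 pos [544.1   1.1  61.8]
```

```bash

python3 -m pendant '0 0 0 0.7 1;0 0 0 1.4 1;0 0 0 2 1' >/dev/null; python3 t.py
python3 -m pendant '0 0 0 0.7 1;0 0 0 1.4 1;0 0 0 2 1' >/dev/null; python3 t.py
```

```text
t17.95 yaw -94.36 Tz 0.317 F [-3.9  1.9  5.7] w 11.0 pos [544.1   1.   61.8]
t18.25 yaw -96.35 Tz 0.341 F [-3.8  2.1  5.1] w 11.1 pos [544.1   1.   61.8]
```

```bash

python3 -m pendant '0 0 0 0.7 1;0 0 0 1.4 1;0 0 0 2 1' >/dev/null; python3 t.py
```

```text
t18.55 yaw -98.36 Tz 0.284 F [-4.3  2.1  5.5] w 11.2 pos [544.1   0.9  61.8]
```

```bash

python3 -m pendant '0 0 0 0.7 1;0 0 0 1.4 1;0 0 0 2 1' >/dev/null; python3 t.py
```

```text
t18.85 yaw -100.36 Tz 0.299 F [-4.4  1.8  5.7] w 11.0 pos [544.1   0.9  61.8]
```

```bash

python3 -m pendant '0 0 0 0.7 1;0 0 0 1.4 1;0 0 0 2 1' >/dev/null; python3 t.py
```

```text
t19.15 yaw -102.35 Tz 0.335 F [-4.   1.5  5. ] w 10.9 pos [544.    0.9  61.8]
```

```bash

python3 -m pendant '0 0 0 0.5 1;0 0 0 1 1;0 0 0 1.5 1' >/dev/null; python3 t.py
```

```text
t19.45 yaw -103.83 Tz 0.494 F [-3.6  1.2  5.8] w 11.1 pos [544.1   0.9  61.8]
```

```bash

python3 -m pendant '0 0 0 0.3 1;0 0 0 0.6 1' >/dev/null; python3 t.py
```

```text
t19.65 yaw -104.42 Tz 0.479 F [-4.2  0.6  5. ] w 10.9 pos [544.    0.9  61.8]
```

```bash

python3 -m pendant '0 0 0 0.3 1;0 0 0 0.6 1' >/dev/null; python3 t.py
```

```text
t19.85 yaw -105.01 Tz 0.435 F [-2.6  1.4  5.2] w 10.5 pos [544.    0.9  61.8]
```

```bash

python3 -m pendant '0 0 0 0.3 1;0 0 0 0.6 1' >/dev/null; python3 t.py
```

```text
t20.05 yaw -105.61 Tz 0.487 F [-4.4  1.5  5.7] w 10.8 pos [544.1   0.9  61.8]
```

The climb is clear: from a 0.315 N·m baseline to about 0.48, which is roughly 11 N at the jaw. I'll hold briefly, let go and lift out.

```bash

python3 -m pendant '0 0 0 0 1;0 0 0 0 1;0 0 0 0 1;0 0 0 0 0.7;0 0 0 0 0.6' >/dev/null; python3 t.py
python3 -m pendant '0 0 0 0 0.5;0 0 0 0 0.4;0 0 0 0 0.4;0 0 0 0 0.4' >/dev/null; python3 t.py
python3 -m pendant '0 0 -10 0 0.4;0 0 -25 0 0.4;0 0 -45 0 0.4;0 0 -80 0 0.4;0 0 -120 0 0.4' >/dev/null; python3 t.py
python3 -m pendant '0 0 -30 0 0.4;0 0 -30 0 0.4' >/dev/null; python3 - <<'E'
from h import *
c=snap("wrist","w5.png",scale=1.56)
d=env.camera("scene"); t=env.camera("top")
a=cv2.resize(t["frame"][184:234,170:276],None,fx=5,fy=5,interpolation=cv2.INTER_CUBIC)
b=cv2.resize(d["frame"][150:215,225:335],(530,313),interpolation=cv2.INTER_CUBIC)
cv2.imwrite("pics/end.png",np.vstack([cv2.convertScaleAbs(a,alpha=1.5),b]))
E
```

```text
t20.55 yaw -105.73 Tz 0.010 F [ 0.7 -0.3  0.6] w 17.2 pos [5.45e+02 5.00e-01 6.17e+01]
t20.95 yaw -105.70 Tz -0.037 F [-0.4  0.1 -0. ] w 25.7 pos [544.3   1.   61.5]
t21.45 yaw -105.69 Tz 0.002 F [0.5 0.3 0. ] w 25.6 pos [543.4   1.  182.5]
```

View pics/w5.png

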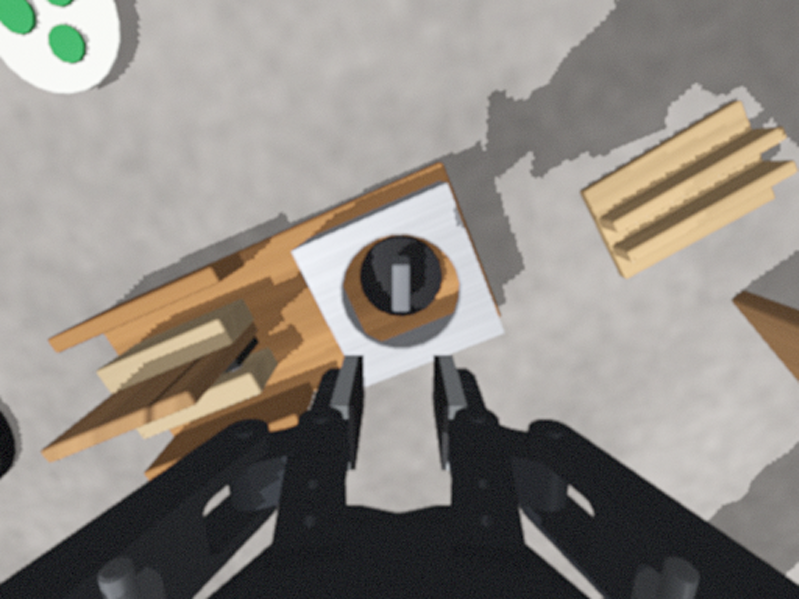

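View pics/end.png

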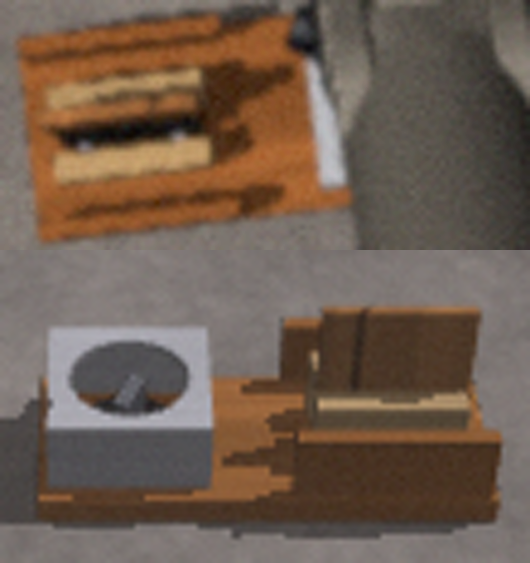

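The wrist view shows the bar at (401,287), still in line with the jaws, so the knob hasn't slipped back. The last picture shows the board upright between pad and stop, and the arm is clear. Handing in.

```bash
python3 -c "
from h import *
env.job_done()"; python3 t.py
```

```text
the job is handed in; nothing more can be done
the job is handed in; nothing more can be done
```

The small board is out of its rack, standing in the holder's slot and clamped. The job was handed in at about 22 s of the 72 s allowed; no verdict was reported.

- **Placing:** I took the board from the rack, lowered it until I felt the slot floor (about 9 N), then let go. It stood upright, about mid-way along the slot by my measured placing.
- **Clamping:** I turned the knob about 59° clockwise through the guard opening. Torque stayed near 0.31 N·m, then climbed to between 0.435 and 0.494 N·m over the last 3°. That suggests 10–11.5 N at the jaw, inside the 8–16 N range. The force is worked out from noisy torque readings, not measured directly.
- **Last checks:** After letting go, the knob bar still lined up with the jaws, so it had not slipped back. The board looked upright between pad and stop. Wrist force and torque were near zero with the arm clear.
- **Slips:** One move command was refused for having six rows, with no effect on the scene. No check failed or disagreed beyond the torque noise.
- **Not checked:** I planned paths to stay clear of the mug, pencil box, dish and lamp, but did not measure their positions again at the end.

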